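# Load a specimen pot into the incubating chest

## Task

Put the blue-capped specimen pot into the small incubating chest: lift the lid by its bar handle all the way until the folding stay snaps straight and locks, let go, and set the pot down gently, upright, on the warm plate beside the white-capped pot that is already there, clear of the stay. Then push the stay's knee back out of line to unlock it, take the handle again and lower the lid gently, without letting it fall, until it is fully shut. Keep the pot upright all the time, and leave the white-capped pot, the amber bottle and the tube rack where they stand.

Things in the scene. Friction and masses are not known exactly. Their poses are not given: they have to be found in the camera images.
- incubator: White incubating chest fixed on the bench, 210 mm deep (x) x 300 wide (y); rim 100 mm above the bench, walls 15 mm thick. Chamber floor: flat steel warm plate 36 mm above the bench, 180 x 270 mm, centred. Origin: centre of its underside, on the bench; x points from the front (control panel, robot side) to the back (hinge), y to the left, z up. Turned by up to 0.15 rad.
- lid (a joint): Angle of the lid (white slab 205 x 300 x 26 mm, 0.6 kg, hinged along the back rim): 0 shut, 1.22 fully raised, where the straight stay stops it. The hinge is stiff (0.27 N m): unlocked and let go, the lid stays up by itself above about 0.9 rad but drops shut from below about 0.6. Lifting takes about 3 to 5 N at the handle.
- lid_hinge (a point): Point on the hinge line at mid-width: 100 mm behind the chest's centre (+x), 100 mm above the bench.
- lid_handle (a point): Middle of the black bar handle before the lid's front edge: round bar 12 mm thick, 110 mm long, along the chest's y, a post at each end, axis 40 mm clear of the edge with an open gap. In the lid: 245 mm from the hinge line, 14 mm above the hinge plane; so 114 mm above the bench when shut, about 335 when fully raised. The bar can turn between the fingers as the lid swings.
- stay (a joint): Knee angle of the folding stay (two flat steel bars, 80 mm between pivots, inside the right (-y) wall): 0 folded, lid shut; 2.92 straight; 3.07 locked on its stop, knee 6 mm forward of straight. A light spring snaps it into lock when the lid is raised to within 1 degree of full. Pushed back, it springs into lock again unless brought below about 2.5; at 2.0 to 2.3 it stays broken, the lid still up.
- stay_knee (a point): Middle of the orange knob on the stay's knee: round pin 16 mm thick, 34 mm long, along the chest's y, sticking inwards (+y) from the bars. Locked, it is about 144 mm above the bench under the leaning lid; pushed towards the back (+x, a few N) the knee unlocks and swings back and down about the stay's lower pivot. With the lid shut it is folded down inside the chest.
- stay_pivot (a point): Lower pivot of the stay, on the chest's right inner wall, given at the knob's y: 25 mm in front of (-x) and 108 mm to the right of (-y) the chest's centre, 70 mm above the bench. The knee is 80 mm from it.
- pot_center (a point): Centre, half-way up, of the specimen pot to load: clear body 36 to 40 mm in diameter, blue screw cap 43 mm in diameter (top 14 mm); 50 mm tall, 60 g, upright on the bench to the left of the chest.
- stored_pot_center (a point): Centre, half-way up, of a like pot with a white cap, standing on the warm plate in the left part of the chest, under the lid. To be left where it is.
- reagent: Amber reagent bottle with red cap, 70 mm diameter, 150 mm tall, on the bench to the left and back. Origin: centre of its underside. To be left alone.
- tube_rack: White rack with blue-capped tubes, 100 x 160 mm, 109 mm tall, on the bench to the right of the chest. Origin: centre of its underside. To be left alone.
Not all that is in view belongs to the job. Leave any pink look-alike of the part that bears pot_center alone.

How it is judged:
By the outcome, as a careful person would: the job done as asked, in the order asked, and still so for the second after the job is handed in, with the robot touching nothing.
It also fails if it takes over 72 s, if anything falls off the work surface, if the arm or the gripper's body presses on something with over 40 N, if the wrist force passes 120 N, or if a joint passes its speed limit or range.

## Robot

A 6-joint arm with a two-finger parallel gripper is mounted at the origin on the work surface. World frame = base frame: x ahead of the robot, y to its left, z up, the work surface at z = 0. Lengths are in m, angles in degrees, forces in N, time in s.
With the tool pointing down it reaches from about 0.3 to 0.75 m from the base axis. Payload 8.5 kg.
Tool frame: the origin (TCP) lies at the very end of the fingers, on their centre line; the grasp point (between the pads) lies 19 mm behind it; z points along the fingers, y is the line along which they close (so a half turn about z gives the same grasp; the last joint's range is limited). The gripper opens to 85 mm and grips with 20 to 120 N. Pads are 22 mm wide; open, the fingers measure 114 mm over their backs; the gripper's body (76 mm by 85 mm) begins 54 mm behind the grasp point. The pads swing forward as they close: fully open they stand 13 mm farther back than shut.
Start: joints at [54.815, 21.807, 74.336, -0, 83.858, -12.336], TCP at [0.214, 0.507, 0.231] pointing down, gripper open.
Joint ranges: [-178.18, 178.18], [-50.72, 133.34], [12.68, 142.11], [-81.47, 261.47], [9.98, 163.14], [-165.26, 165.26]. Speed limits (degrees/s): [136.94, 136.94, 180, 180, 180, 180].

## Interface

Orientations are given as a 3x3 rotation matrix whose columns are the frame's x, y, z axes.
In Python, from rig import env, optics, spotter gives the robot as it stands.
- The arm moves only by the shell command python3 -m crank 'ROWS' [FORCE]. ROWS is JSON, one flat list of numbers, 5 for each row, row after row: the finger opening in cm, from 0 to 8.54, then the shift along the tool's x, y, z in cm, then the turn about the tool's z in rad. A call has exactly 8 rows; each row shifts and turns the commanded pose from where the row before left it, along the tool's axes as they then stand; what a row does not reach is not made up. A row lasts 1/12 s, in which the tool goes at most 41.7 mm and 7.16 degrees, less where a joint would pass 70% of its speed; a pose out of reach is approached as far as the arm can. A call is refused whole if a number of a shift passes 4.17 or a number of a turn 0.125, either way. A call with a gripper value outside its range is refused whole. The fingers move at their own pace and stop on an object; FORCE is the grip in N (left out, the last holds). Time passes only in rows, so rows that do not move let the fingers close, or fill a call up. It gives the time, the measured TCP pose, the force, the opening and the grip force at its end, in the units of the state.
- env.observe(): the state, without advancing time (a new reading comes with each control period).
- optics.get_image(name): name is "scene" or "side" or "wrist"; returns a dict with "color" (384x512x3 uint8, red, green, blue), "intrinsics" (3x3 intrinsics, pixels), "distortion" ([k1, k2, p1, p2, k3] as OpenCV has them; the pictures are not rectified), "pose" (4x4, takes a point from camera to world coordinates). Camera axes: x right, y up, looking along -z (the intrinsics and any distortion apply to the point x, -y, -z); pixel columns grow to the right and rows downward; lengths in m; the calibration is good to about 2 mm. A picture is of the moment at which its call begins. There is no depth.
- env.close_job(): hands the job in; it is judged then, once.
Trained networks look in a picture, given as the dict that the camera call returned (one of the last four; its "shot" number tells which), for a name from the list of things; names that differ only in an ending like _2 or _b are one class to them, and where a whole thing is asked for, a point or a joint stands for the part that bears it (a point fixed in the world has none). Each returns a list of dicts, best first, with "score" (0 to 1); they miss things now and then, are a little off and sometimes report something else, mostly with a low value. They report only what shows in the picture. A call takes as long as a camera call. They do not tell look-alikes from the thing itself.
- spotter.look_for(picture, query): "at" ([column, row] as shares, 0 to 1, of the picture: columns of its width, rows of its height, amid what is visible of it).
The state is a dict: "time_s": time; "q": joint angles; "qvel": joint speeds; "joint_efforts": joint torques, N m; "position": TCP position; "tool_rot": TCP orientation; "ft_force": force on the tool from outside, world axes, zero at the start; "wrist_torque": the same for the moment, N m; "grip_width": finger opening in m; "gripper_force": force on a finger pad.
Only numpy, scipy, OpenCV 4.12 (cv2) and the standard library are available. Lean on these libraries where they do the work, as an engineer would, in place of code of your own. Each camera call takes 0.05 s, during which the arm holds its last target. There are 200 camera calls.

## Working session

There is one attempt and no reset: what is moved stays moved. The work goes in short steps, Python scripts to look and compute and a shell command to move; the robot and the scene stay as the last step left them, time stands still between calls to the robot, and variables do not carry over. Pictures are saved under pics/ and viewed, at most 11 in all, crops included, and the job is handed in when it is done.

```bash
ls; mkdir -p pics
cat > h.py <<'E'
import numpy as np, cv2
from rig import env, optics, spotter
def ray(p,uv):
    K=np.array(p["intrinsics"]);d=np.array(p["distortion"]);T=np.array(p["pose"])
    x,y=cv2.undistortPoints(np.array([[uv]],float),K,d)[0,0]
    v=T[:3,:3]@np.array([x,-y,-1]);return T[:3,3],v/np.linalg.norm(v)
def atz(p,uv,z):
    o,v=ray(p,uv);return o+v*(z-o[2])/v[2]
def find(p,q,n=3):
    h,w=p["color"].shape[:2]
    return [(round(r["score"],2),np.round([r["at"][0]*w,r["at"][1]*h],1)) for r in spotter.look_for(p,q)[:n]]
def tri(rs):
    A=sum(np.eye(3)-np.outer(v,v) for o,v in rs);b=sum((np.eye(3)-np.outer(v,v))@o for o,v in rs)
    return np.linalg.solve(A,b)
def proj(p,X):
    T=np.array(p["pose"]);c=T[:3,:3].T@(np.array(X)-T[:3,3]);c=c*[1,-1,-1]
    return cv2.projectPoints(c[None],np.zeros(3),np.zeros(3),np.array(p["intrinsics"]),np.array(p["distortion"]))[0][0,0]
def save(p,f): cv2.imwrite(f,p["color"][:,:,::-1])
E
cat > a.py <<'E'
from h import *
P={n:optics.get_image(n) for n in("scene","side","wrist")}
cv2.imwrite("pics/a.png",cv2.resize(np.hstack([P[n]["color"] for n in("scene","side")])[:,:,::-1],(800,300)))
save(P["scene"],"pics/scene.png")
for n in P:
    print(n,np.array(P[n]["pose"])[:3,3].round(3))
    for q in("incubator","lid_handle","pot_center","reagent","tube_rack","lid_hinge"): print(n,q,find(P[n],q))
s=env.observe();print(s["position"],np.round(s["tool_rot"],3).tolist(),s["time_s"],s["ft_force"])
E
python3 a.py
```

```text
pics
scene [1.341 0.756 0.902]
scene incubator [(0.96, array([247.9, 208.4]))]
scene lid_handle [(0.9, array([251.1, 193.3]))]
scene pot_center [(0.7, array([376.2, 259.7])), (0.48, array([355.1, 246.3]))]
scene reagent [(0.58, array([335.2, 297.7]))]
scene tube_rack [(0.85, array([188. , 161.5]))]
scene lid_hinge [(0.81, array([250.1, 198.3]))]
side [ 0.331 -1.378  1.126]
side incubator [(0.89, array([270.4, 205.7]))]
side lid_handle [(0.72, array([269.6, 195.5]))]
side pot_center [(0.53, array([222.9, 153.5])), (0.41, array([225.4, 163.2]))]
side reagent [(0.72, array([270.7, 142.7]))]
side tube_rack [(0.87, array([269.6, 295.8]))]
side lid_hinge [(0.9, array([270.5, 195.9]))]
wrist [0.15  0.533 0.373]
wrist incubator []
wrist lid_handle []
wrist pot_center []
wrist reagent []
wrist tube_rack []
wrist lid_hinge []
[0.21357918 0.50680723 0.23132114] [[-0.922, 0.388, 0.0], [0.388, 0.922, -0.0], [-0.0, -0.0, -1.0]] 1.05 [-0.00435486  0.60234477 -0.41157586]
```

View pics/a.png

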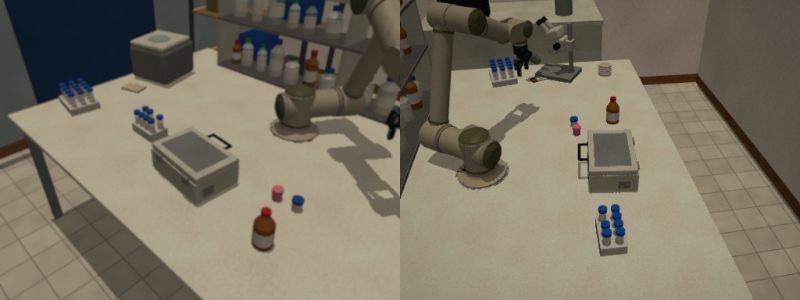

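View pics/scene.png

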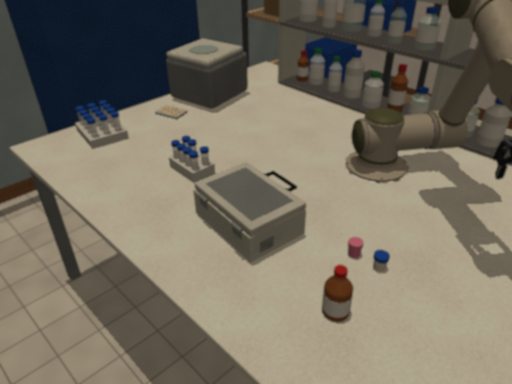

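```bash
cat > b.py <<'E'
from h import *
A=optics.get_image("scene");B=optics.get_image("side")
for n,a,b in(("pot",(377.5,260),(222.9,153.5)),("pink",(355.1,246.3),(225.4,163.2)),("handle",(281,180),(235,194)),("lid",(250.1,197),(270,195)),("bottle",(338,296),(270.7,142.7)),("rack",(190,161.5),(269.6,295.8))):
    print(n,tri([ray(A,a),ray(B,b)]).round(3))
W=optics.get_image("wrist");T=np.array(W["pose"]);print(T.round(3),np.array(W["intrinsics"]).round(0).tolist())
s=env.observe();R=np.array(s["tool_rot"]);print("cam in tool",(R.T@(T[:3,3]-np.array(s["position"]))).round(3),(R.T@T[:3,:3]).round(3).tolist())
E
python3 b.py
```

```text
pot [0.465 0.321 0.033]
pink [0.466 0.245 0.035]
handle [ 0.464 -0.061  0.115]
lid [ 0.586 -0.074  0.105]
bottle [0.67  0.339 0.058]
rack [ 0.52  -0.47   0.039]
[[ 0.389 -0.887 -0.25   0.15 ]
 [ 0.921  0.374  0.107  0.533]
 [-0.001 -0.272  0.962  0.374]
 [ 0.     0.     0.     1.   ]] [[306.0, 0.0, 255.0], [0.0, 306.0, 190.0], [0.0, 0.0, 1.0]]
cam in tool [ 0.069 -0.    -0.142] [[-0.0, 0.962, 0.272], [1.0, -0.0, 0.001], [0.001, 0.272, -0.962]]
```

```bash
python3 -m crank '[8.5,0,0,0,0.117, 8.5,0,0,0,0.117, 8.5,0,0,0,0.117, 8.5,0,0,0,0.117, 8.5,0,0,0,0.117, 8.5,0,0,0,0.117, 8.5,0,0,0,0.117, 8.5,0,0,0,0.117]'
python3 -m crank '[8.5,0,0,0,0.117, 8.5,0,0,0,0.117, 8.5,-3.6,1.5,-0.45,0, 8.5,-3.6,1.5,-0.45,0, 8.5,-3.6,1.5,-0.45,0, 8.5,-3.6,1.5,-0.45,0, 8.5,-3.6,1.5,-0.45,0, 8.5,-3.6,1.5,-0.45,0]'
python3 -m crank '[8.5,-3.6,1.5,-0.45,0, 8.5,-3.6,1.5,-0.45,0, 8.5,-3.6,1.5,-0.45,0, 8.5,-3.6,1.5,-0.45,0, 8.5,-3.6,1.5,-0.45,0, 8.5,-3.6,1.5,-0.45,0, 8.5,-3.6,1.5,-0.45,0, 8.5,-3.6,1.5,-0.45,0]'
python3 -m crank '[8.5,-3,1.2,-0.45,0, 8.5,-3,1.2,-0.45,0, 8.5,0,0,0,0, 8.5,0,0,0,0, 8.5,0,0,0,0, 8.5,0,0,0,0, 8.5,0,0,0,0, 8.5,0,0,0,0]'
cat > c.py <<'E'
from h import *
import sys
W=optics.get_image("wrist");save(W,"pics/%s.png"%sys.argv[1])
for q in("lid_handle","incubator","lid_hinge","stay_knee","stored_pot_center"): print(q,find(W,q,2),[atz(W,f[1],.114).round(3) for f in find(W,q,1)])
s=env.observe();print(s["position"],np.round(s["tool_rot"],3).tolist(),s["time_s"],s["ft_force"])
E
python3 c.py w1
```

```text
time_s: 1.87
position: [0.2136, 0.5068, 0.2313]
tool_rot: [[-0.228, 0.974, 0.0], [0.974, 0.228, 0.0], [0.0, 0.0, -1.0]]
ft_force: [0.6, 0.3, -0.5]
grip_width: 0.085
gripper_force: 0.0
time_s: 2.53
position: [0.3041, 0.2893, 0.2587]
tool_rot: [[-0.003, 1.0, 0.0], [1.0, 0.003, 0.0], [0.0, 0.0, -1.0]]
ft_force: [0.5, 0.2, 0.1]
grip_width: 0.0851
gripper_force: 0.0
time_s: 3.2
position: [0.4248, 0.0012, 0.2948]
tool_rot: [[-0.002, 1.0, 0.001], [1.0, 0.002, -0.0], [-0.0, 0.001, -1.0]]
ft_force: [-0.1, 0.4, -0.1]
grip_width: 0.0853
gripper_force: 0.0
time_s: 3.87
position: [0.4484, -0.0559, 0.3035]
tool_rot: [[-0.003, 1.0, 0.0], [1.0, 0.003, -0.0], [-0.0, 0.0, -1.0]]
ft_force: [0.1, 0.8, -0.1]
grip_width: 0.0851
gripper_force: 0.0
lid_handle [(0.94, array([378.8, 158.6]))] [array([ 0.585, -0.045,  0.114])]
incubator [(0.59, array([369.2, 161.1]))] [array([ 0.575, -0.048,  0.114])]
lid_hinge [(0.59, array([378., 157.]))] [array([ 0.584, -0.043,  0.114])]
stay_knee [] []
stored_pot_center [] []
[ 0.44866999 -0.05673476  0.3033055 ] [[-0.002, 1.0, -0.0], [1.0, 0.002, -0.0], [-0.0, -0.0, -1.0]] 4.4167 [-0.12866624  0.19841374 -0.65015345]
```

View pics/w1.png

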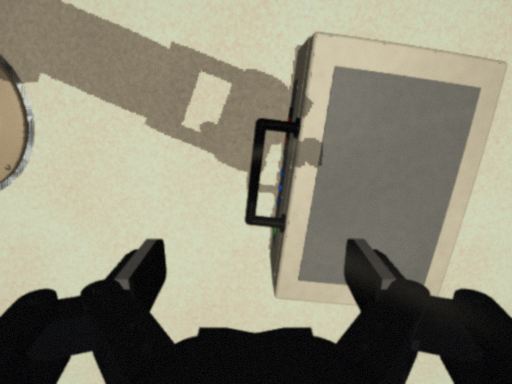

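```bash
cat > d.py <<'E'
from h import *
W=optics.get_image("wrist")
a=atz(W,(260.5,122),.114);b=atz(W,(250.5,222),.114);print("bar",a,b,(a+b)/2,np.linalg.norm(a-b),np.arctan2(*(b-a)[:2]*[1,-1]))
c=[atz(W,p,.126) for p in((316,33),(505,62),(275,297))];print(np.round(c,3))
print(np.linalg.norm(c[0]-c[1]),np.linalg.norm(c[0]-c[2]))
u=c[1]-c[0];v=c[0]-c[2];print("yaw",np.arctan2(u[1],u[0]),np.arctan2(-v[0],v[1]))
y=np.arctan2(-v[0],v[1]);ux=np.array([np.cos(y),np.sin(y)]);uy=np.array([-ux[1],ux[0]])
mid=(c[0]+c[2])[:2]/2;print("handle from edge",mid-.04*ux,"hinge",mid+.205*ux,"centre",mid+.105*ux)
E
python3 d.py
```

```text
bar [ 0.45446871 -0.0068885   0.114     ] [ 0.44358879 -0.1207363   0.114     ] [ 0.44902875 -0.0638124   0.114     ] 0.11436649399909425 -0.09527615638654867
[[ 0.507  0.079  0.126]
 [ 0.704  0.058  0.126]
 [ 0.473 -0.214  0.126]]
0.19756895593781978 0.2945777490255318
yaw -0.10676872144941853 -0.115430474987635
handle from edge [ 0.45055459 -0.06299781] hinge [ 0.69392419 -0.09121551] centre [ 0.59458966 -0.07969808]
```

```bash
python3 -m crank '[3.6,0,0,0,0.107, 3.6,-0.66,0.2,1,0, 3.6,0,0,3,0, 3.6,0,0,3,0, 3.6,0,0,3,0, 3.6,0,0,3,0, 3.6,0,0,2,0, 3.6,0,0,0,0]' 30
cat > e.py <<'E'
from h import *
import sys
W=optics.get_image("wrist");save(W,"pics/%s.png"%sys.argv[1])
E
python3 e.py w2
```

```text
time_s: 5.13
position: [0.4482, -0.0628, 0.1501]
tool_rot: [[0.105, 0.994, -0.007], [0.994, -0.105, 0.003], [0.002, -0.007, -1.0]]
ft_force: [-0.5, 0.2, -0.8]
grip_width: 0.0359
gripper_force: 0.0
```

View pics/w2.png

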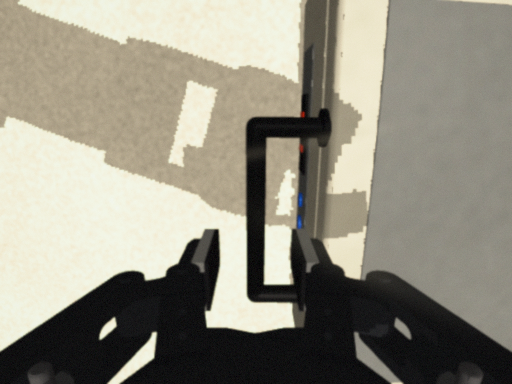

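```bash
python3 -m crank '[3.6,0,0,2.5,0, 3.6,0,0,2,0, 3.6,0,0,1,0, 3.6,0,0,0,0, 0,0,0,0,0, 0,0,0,0,0, 0,0,0,0,0, 0,0,0,0,0]' 30
cat > arc.py <<'E'
import numpy as np,sys
# bar position rel. to hinge vs lid angle: (forward tool y, down tool z) steps in cm
r=np.hypot(.245,.014);a0=np.arctan2(.014,.245)
f=lambda t:np.array([-r*np.cos(t+a0),-r*np.sin(t+a0)])*100
t=np.linspace(float(sys.argv[1]),float(sys.argv[2]),int(sys.argv[3])+1)
print(np.round([f(b)-f(a) for a,b in zip(t,t[1:])],2).tolist())
E
python3 arc.py 0 1.22 32; python3 arc.py 1.22 1.26 2
cat > stay.py <<'E'
import numpy as np
from scipy.optimize import fsolve
L=80;A=np.array([-25,70.]);H=np.array([100,100.])
Rt=lambda t:np.array([[-np.cos(t),np.sin(t)],[np.sin(t),np.cos(t)]])  # lid (fwd,up)->chest x,z
U=lambda p,t:H+Rt(t)@p
def d(phi):return 2*L*np.sin((phi+np.pi-2.92)/2)
p=fsolve(lambda p:[np.linalg.norm(U(p,0)-A)-d(0),np.linalg.norm(U(p,1.22)-A)-d(3.07)],[111,-10]);print("upper in lid",p,U(p,1.22))
for phi in(3.07,2.92,2.7,2.5,2.4,2.3,2.2,2.0):
    t=fsolve(lambda t:np.linalg.norm(U(p,t[0])-A)-d(phi),[1.15])[0]
    u=U(p,t)-A;D=np.linalg.norm(u);a=(phi+np.pi-2.92)/2
    n=np.array([u[1],-u[0]])/D # back-down
    k=A+u/2+n*L*np.cos(a);e=U([205,0],t);h=U([245,14],t)
    print(phi,"lid",t.round(3),"knee",k.round(1),"edge",e.round(1),"handle",h.round(1))
E
python3 stay.py
```

```text
time_s: 5.85
position: [0.4483, -0.0633, 0.0996]
tool_rot: [[0.104, 0.995, -0.003], [0.995, -0.104, -0.0], [-0.001, -0.003, -1.0]]
ft_force: [-11.0, -1.7, 8.4]
grip_width: 0.0106
gripper_force: 29.6
[[0.07, -0.93], [0.11, -0.93], [0.14, -0.92], [0.18, -0.92], [0.21, -0.91], [0.25, -0.9], [0.28, -0.89], [0.31, -0.88], [0.35, -0.87], [0.38, -0.85], [0.41, -0.84], [0.44, -0.82], [0.48, -0.81], [0.51, -0.79], [0.54, -0.77], [0.56, -0.75], [0.59, -0.72], [0.62, -0.7], [0.65, -0.68], [0.67, -0.65], [0.7, -0.63], [0.72, -0.6], [0.74, -0.57], [0.76, -0.54], [0.78, -0.51], [0.8, -0.48], [0.82, -0.45], [0.84, -0.42], [0.85, -0.39], [0.87, -0.35], [0.88, -0.32], [0.89, -0.29]]
[[0.47, -0.14], [0.47, -0.13]]
upper in lid [124.97300033 -12.30885583] [ 45.49432144 213.13217822]
3.07 lid 1.22 knee [  4.9 144.2] edge [ 29.6 292.5] handle [ 29.  334.9]
2.92 lid 1.225 knee [ 10.5 141.7] edge [ 30.4 292.8] handle [ 30.  335.2]
2.7 lid 1.215 knee [ 17.8 137.6] edge [ 28.5 292.1] handle [ 27.7 334.5]
2.5 lid 1.189 knee [ 23.6 133.6] edge [ 23.7 290.3] handle [ 21.8 332.6]
2.4 lid 1.171 knee [ 26.2 131.5] edge [ 20.1 288.8] handle [ 17.5 331.1]
2.3 lid 1.148 knee [ 28.5 129.5] edge [ 16. 287.] handle [ 12.3 329.2]
2.2 lid 1.123 knee [ 30.7 127.4] edge [ 11.2 284.8] handle [  6.5 326.9]
2.0 lid 1.061 knee [ 34.6 123.3] edge [  0. 279.] handle [ -7.3 320.7]
```

```bash
python3 -m crank '[0,0,0.07,-0.93,0, 0,0,0.11,-0.93,0, 0,0,0.14,-0.92,0, 0,0,0.18,-0.92,0, 0,0,0.21,-0.91,0, 0,0,0.25,-0.90,0, 0,0,0.28,-0.89,0, 0,0,0.31,-0.88,0]'
python3 -m crank '[0,0,0.35,-0.87,0, 0,0,0.38,-0.85,0, 0,0,0.41,-0.84,0, 0,0,0.44,-0.82,0, 0,0,0.48,-0.81,0, 0,0,0.51,-0.79,0, 0,0,0.54,-0.77,0, 0,0,0.56,-0.75,0]'
python3 -m crank '[0,0,0.59,-0.72,0, 0,0,0.62,-0.70,0, 0,0,0.65,-0.68,0, 0,0,0.67,-0.65,0, 0,0,0.70,-0.63,0, 0,0,0.72,-0.60,0, 0,0,0.74,-0.57,0, 0,0,0.76,-0.54,0]'
python3 -m crank '[0,0,0.78,-0.51,0, 0,0,0.80,-0.48,0, 0,0,0.82,-0.45,0, 0,0,0.84,-0.42,0, 0,0,0.85,-0.39,0, 0,0,0.87,-0.35,0, 0,0,0.5,-0.18,0, 0,0,0,0,0]'
```

```text
time_s: 6.52
position: [0.4629, -0.0649, 0.172]
tool_rot: [[0.105, 0.994, -0.006], [0.995, -0.105, -0.0], [-0.001, -0.006, -1.0]]
ft_force: [-10.4, -2.9, -0.5]
grip_width: 0.0108
gripper_force: 29.3
time_s: 7.18
position: [0.4983, -0.0688, 0.2381]
tool_rot: [[0.105, 0.994, -0.008], [0.994, -0.105, -0.001], [-0.002, -0.008, -1.0]]
ft_force: [-19.4, -2.1, 10.9]
grip_width: 0.0106
gripper_force: 29.7
time_s: 7.85
position: [0.5544, -0.075, 0.2913]
tool_rot: [[0.106, 0.994, 0.0], [0.994, -0.106, -0.003], [-0.003, 0.0, -1.0]]
ft_force: [-14.4, -1.6, 14.8]
grip_width: 0.0108
gripper_force: 30.6
time_s: 8.52
position: [0.6106, -0.0812, 0.3187]
tool_rot: [[0.106, 0.994, 0.005], [0.994, -0.106, -0.003], [-0.003, 0.005, -1.0]]
ft_force: [-2.7, -3.1, 8.8]
grip_width: 0.0111
gripper_force: 31.1
```

```bash
python3 -m crank '[0,0,0.35,-0.11,0, 0,0,0.35,-0.11,0, 0,0,0.35,-0.11,0, 0,0,0.2,-0.06,0, 0,0,0.2,-0.06,0, 0,0,0.1,-0.03,0, 0,0,0,0,0, 0,0,0,0,0]'
cat > g.py <<'E'
from h import *
import sys
A=optics.get_image("scene");B=optics.get_image("side")
cv2.imwrite("pics/%s.png"%sys.argv[1],np.hstack([cv2.resize(A["color"][80:300,140:380],None,fx=1.66,fy=1.66),cv2.resize(B["color"][80:300,140:380],None,fx=1.66,fy=1.66)])[:,:,::-1])
for n,p in(("A",A),("B",B)):
  for q in("stay_knee","stored_pot_center","pot_center","lid_handle"): print(n,q,find(p,q,2))
E
python3 g.py g1
```

```text
time_s: 9.18
position: [0.623, -0.0825, 0.3224]
tool_rot: [[0.106, 0.994, -0.004], [0.994, -0.107, -0.002], [-0.002, -0.004, -1.0]]
ft_force: [-16.7, -2.5, 6.2]
grip_width: 0.0105
gripper_force: 31.2
A stay_knee []
A stored_pot_center [(0.43, array([268.4, 217.7]))]
A pot_center [(0.57, array([380.7, 259.7])), (0.48, array([356.4, 243.9]))]
A lid_handle [(0.76, array([227.7, 178.3])), (0.35, array([380.9, 260.6]))]
B stay_knee [(0.53, array([275.4, 206.2]))]
B stored_pot_center [(0.52, array([267.4, 182.2]))]
B pot_center [(0.56, array([223.6, 154.7]))]
B lid_handle [(0.64, array([295.4, 174.1]))]
```

View pics/g1.png

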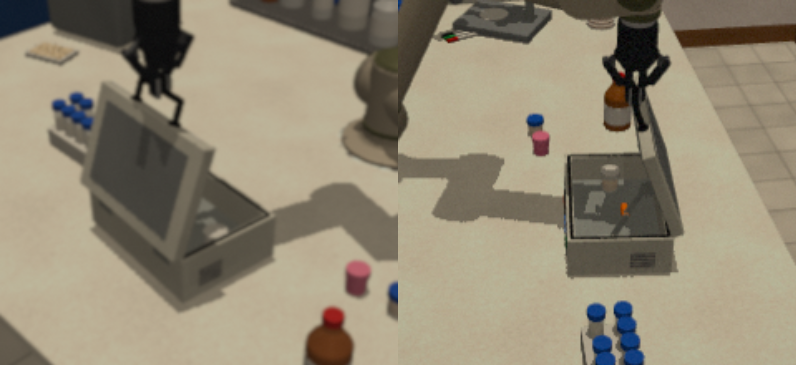

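```bash
cat >> h.py <<'E'
C=np.array([.594,-.0787,0]);yaw=-.105;UX=np.array([np.cos(yaw),np.sin(yaw),0]);UY=np.array([-UX[1],UX[0],0])
def ch(x,y,z): return C+x*UX+y*UY+np.array([0,0,z])
def inv(P): d=np.array(P)-C; return np.array([d@UX,d@UY,d[2]])
E
cat > k.py <<'E'
from h import *
B=optics.get_image("side");A=optics.get_image("scene")
for n,k in(("lock",(.0049,.1442)),("straight",(.0105,.1417)),("2.7",(.0178,.1376)),("2.3",(.0285,.1295)),("2.0",(.0346,.1233))): print(n,proj(B,ch(k[0],-.108,k[1])))
im=B["color"].astype(int);m=(im[...,0]>170)&(im[...,1]<150)&(im[...,2]<80);m[:190]=0;m[225:]=0
ys,xs=np.nonzero(m);print("orange",xs.mean(),ys.mean(),len(xs))
r=[(A,(268.4,217.7)),(B,(267.4,182.2))]
print("stored",[inv(atz(p,u,.065)).round(3) for p,u in r],inv(tri([ray(*x) for x in r])).round(3))
E
python3 k.py
python3 -m crank '[0,0,0.2,-0.06,0, 0,0,0.2,-0.06,0, 0,0,0,0,0, 0,0,0,0,0, 0,0,0,0,0, 0,0,0,0,0, 0,0,0,0,0, 0,0,0,0,0]'
python3 k.py
```

```text
lock [275.72035529 205.76389071]
straight [277.40491626 206.31200846]
2.7 [279.58563147 207.22403601]
2.3 [282.741757   209.04738253]
2.0 [284.51064139 210.45203805]
orange 275.7142857142857 203.85714285714286 7
stored [array([-0.024,  0.08 ,  0.065]), array([-0.004,  0.132,  0.065])] [-0.006  0.102  0.087]
time_s: 10.45
position: [0.6247, -0.0827, 0.3229]
tool_rot: [[0.107, 0.994, -0.011], [0.994, -0.107, -0.001], [-0.002, -0.011, -1.0]]
ft_force: [-28.5, -2.3, 4.3]
grip_width: 0.0108
gripper_force: 31.5
lock [275.72035529 205.76389071]
straight [277.40491626 206.31200846]
2.7 [279.58563147 207.22403601]
2.3 [282.741757   209.04738253]
2.0 [284.51064139 210.45203805]
orange 276.0 204.0 7
stored [array([-0.024,  0.08 ,  0.065]), array([-0.004,  0.132,  0.065])] [-0.006  0.102  0.087]
```

```bash
python3 -m crank '[0,0,-0.3,0,0, 4,0,-0.2,0,0, 4,0,0,0,0, 4,0,0,0,0, 4,0,0,-1,0, 4,0,0,-2,0, 4,0,0,-2,0, 4,0,-1.5,-1,0]'
python3 -m crank '[8.5,0,-4,0,0, 8.5,0,-4,0,0, 8.5,0,-3,0,0, 8.5,0,-1,0,0, 8.5,0,0,0,0, 8.5,0,0,0,0, 8.5,0,0,0,0, 8.5,0,0,0,0]'
python3 c.py w3; python3 k.py | grep orange
```

```text
time_s: 11.22
position: [0.6113, -0.0806, 0.3827]
tool_rot: [[0.105, 0.995, 0.003], [0.995, -0.105, -0.001], [-0.0, 0.003, -1.0]]
ft_force: [0.7, -0.1, 0.8]
grip_width: 0.04
gripper_force: 0.0
time_s: 11.88
position: [0.4915, -0.068, 0.3804]
tool_rot: [[0.105, 0.995, -0.0], [0.995, -0.105, 0.0], [0.0, -0.0, -1.0]]
ft_force: [0.7, -0.3, 0.2]
grip_width: 0.0852
gripper_force: 0.0
lid_handle [(0.9, array([435.5, 144.2]))] [array([ 0.738, -0.076,  0.114])]
incubator [(0.74, array([370. , 145.7])), (0.69, array([333.7, 241.8]))] [array([ 0.647, -0.069,  0.114])]
lid_hinge [(0.7, array([435.5, 145. ]))] [array([ 0.738, -0.077,  0.114])]
stay_knee [(0.93, array([332.2, 243.5]))] [array([ 0.591, -0.208,  0.114])]
stored_pot_center [(0.67, array([320.1,  77.6])), (0.37, array([373.3, 144.7]))] [array([0.584, 0.024, 0.114])]
[ 0.49057121 -0.0677765   0.38082641] [[0.105, 0.994, -0.0], [0.994, -0.105, -0.0], [-0.0, -0.0, -1.0]] 12.4333 [0.36522868 0.06508085 0.05221017]
orange 274.6666666666667 203.66666666666666 6
```

View pics/w3.png

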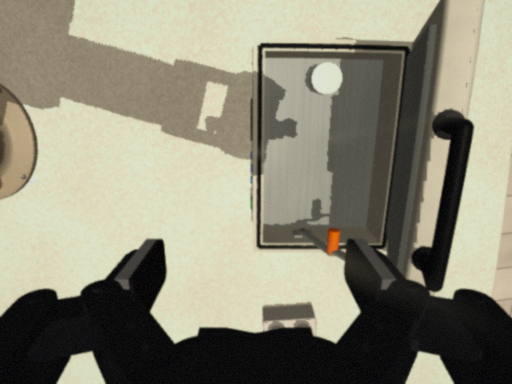

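```bash
cat > m.py <<'E'
from h import *
W=optics.get_image("wrist")
print("white",inv(atz(W,(326.5,78.5),.086)).round(3),"knob",inv(atz(W,(333.5,241),.144)).round(3))
for u in((261,46),(259,246)): print("rim inner corner",inv(atz(W,u,.1)).round(3))
for n,p in(("pred pot",(.465,.321,.04)),): print(proj(W,p))
s=env.observe();d=np.array([.465,.321,.16])-s["position"];R=np.array(s["tool_rot"]);print((R.T@d*100).round(2))
E
python3 m.py
```

```text
white [-0.007  0.102  0.086] knob [ 0.003 -0.111  0.144]
rim inner corner [-0.096  0.141  0.1  ]
rim inner corner [-0.098 -0.14   0.1  ]
[ 205.66858809 -133.65581248]
[38.39 -6.61 22.08]
```

```bash
python3 -m crank '[7,3.2,-0.55,1.5,0, 7,3.2,-0.55,1.5,0, 7,3.2,-0.55,1.5,0, 7,3.2,-0.55,1.5,0, 7,3.2,-0.55,1.5,0, 7,3.2,-0.55,1.5,0, 7,3.2,-0.55,1.5,0, 7,3.2,-0.55,1.5,0]'
python3 -m crank '[7,3.2,-0.55,1.5,0, 7,3.2,-0.55,1.5,0, 7,3.2,-0.55,1.5,0, 7,3.2,-0.55,1.5,0, 7,0,0,0,0, 7,0,0,0,0, 7,0,0,0,0, 7,0,0,0,0]'
cat > n.py <<'E'
from h import *
W=optics.get_image("wrist");save(W,"pics/w4.png");print(find(W,"pot_center"))
im=cv2.cvtColor(W["color"],cv2.COLOR_RGB2HSV);m=cv2.inRange(im,(105,120,60),(130,255,255))
n,_,st,ce=cv2.connectedComponentsWithStats(m)
s=env.observe();R=np.array(s["tool_rot"])
for i in range(1,n):
    if st[i,4]>40: P=atz(W,ce[i],.05);print(st[i],ce[i],P,"tool d cm",(R.T@(P+[0,0,-.032]-s["position"])*100).round(2))
E
python3 n.py
```

```text
time_s: 13.25
position: [0.4732, 0.193, 0.2603]
tool_rot: [[0.105, 0.994, 0.0], [0.994, -0.105, 0.0], [0.0, 0.0, -1.0]]
ft_force: [0.4, -0.2, 0.8]
grip_width: 0.0699
gripper_force: 0.0
time_s: 13.92
position: [0.4657, 0.3202, 0.2016]
tool_rot: [[0.106, 0.994, 0.001], [0.994, -0.106, 0.0], [0.0, 0.001, -1.0]]
ft_force: [0.7, 0.0, 0.6]
grip_width: 0.0702
gripper_force: 0.0
[(0.71, array([250.1, 174.7])), (0.71, array([260.8, 245.3]))]
[ 228  154   42   41 1349] [248.85767235 174.00593032] [0.46013391 0.32262888 0.05      ] tool d cm [ 0.18 -0.6  18.36]
```

View pics/w4.png

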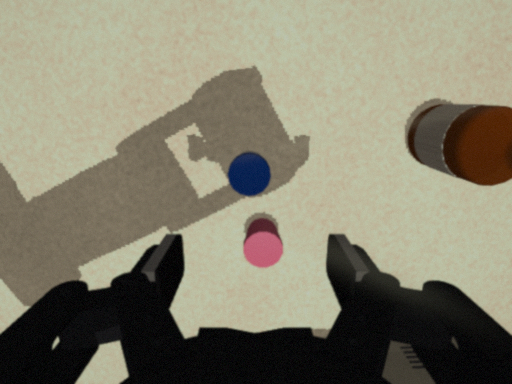

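```bash
python3 -m crank '[7,0.2,-0.6,1,0, 7,0,0,3,0, 7,0,0,3,0, 7,0,0,3,0, 7,0,0,3,0, 7,0,0,2.4,0, 7,0,0,2,0, 7,0,0,1,0]' 30
python3 -m crank '[7,0,0,0,0, 3.5,0,0,0,0, 3.5,0,0,0,0, 3.5,0,0,0,0, 3.5,0,0,0,0, 3.5,0,0,0,0, 3.5,0,0,0,0, 3.5,0,0,0,0]' 30
python3 -m crank '[3.5,0,0,-0.5,0, 3.5,0,0,-1,0, 3.5,0,0,-2,0, 3.5,0,0,-3,0, 3.5,0,0,-3,0, 3.5,0,0,-3,0, 3.5,0,0,-2,0, 3.5,0,0,-1,0]' 30
python3 -c "
from h import *
s=env.observe();p=np.array(s['position']);R=np.array(s['tool_rot'])
print(p,s['grip_width'],(R.T@(ch(-.035,.025,.19)-p)*100).round(2))"
python3 e.py w5
```

```text
time_s: 14.68
position: [0.459, 0.3226, 0.015]
tool_rot: [[0.106, 0.994, -0.002], [0.994, -0.106, -0.001], [-0.001, -0.002, -1.0]]
ft_force: [0.3, -0.4, 0.9]
grip_width: 0.0702
gripper_force: 0.0
time_s: 15.35
position: [0.4603, 0.3239, 0.0185]
tool_rot: [[0.105, 0.994, 0.003], [0.994, -0.105, 0.001], [0.001, 0.003, -1.0]]
ft_force: [-1.0, -1.4, 7.1]
grip_width: 0.0413
gripper_force: 30.1
time_s: 16.02
position: [0.46, 0.3241, 0.1757]
tool_rot: [[0.105, 0.995, 0.005], [0.995, -0.105, 0.002], [0.003, 0.005, -1.0]]
ft_force: [0.1, -0.7, -0.6]
grip_width: 0.0408
gripper_force: 30.5
[0.46000015 0.32409138 0.17572706] 0.0408497144260014 [-36.15  14.05  -1.46]
```

View pics/w5.png

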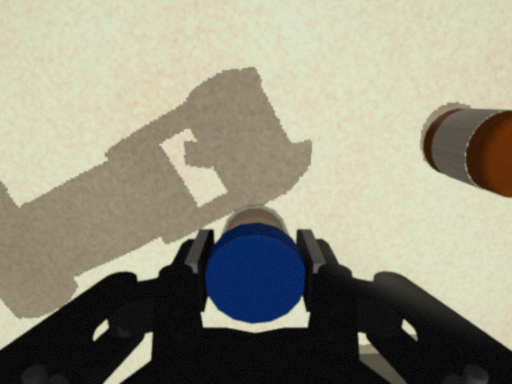

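```bash
python3 -m crank '[3.5,-2,0.6,-0.2,0, 3.5,-3,1.1,-0.2,0, 3.5,-3.4,1.3,-0.2,0, 3.5,-3.4,1.3,-0.2,0, 3.5,-3.4,1.3,-0.2,0, 3.5,-3.4,1.3,-0.2,0, 3.5,-3.4,1.3,-0.2,0, 3.5,-3.4,1.3,0,0]' 30
python3 -m crank '[3.5,-3.4,1.3,0,0, 3.5,-3.4,1.3,0,0, 3.5,-2.4,1.1,0,0, 3.5,-1,0.6,0,0, 3.5,-0.35,0.15,0,0, 3.5,0,0,0,0, 3.5,0,0,0,0, 3.5,0,0,0,0]' 30
python3 -c "
from h import *
s=env.observe();p=np.array(s['position']);R=np.array(s['tool_rot'])
print(p,inv(p),(R.T@(ch(-.035,.025,.0545)-p)*100).round(2))"
```

```text
time_s: 16.73
position: [0.527, 0.0594, 0.1852]
tool_rot: [[0.105, 0.994, -0.001], [0.994, -0.105, 0.0], [0.0, -0.001, -1.0]]
ft_force: [0.6, 1.0, -0.7]
grip_width: 0.0412
gripper_force: 30.5
time_s: 17.4
position: [0.56, -0.047, 0.1857]
tool_rot: [[0.103, 0.995, -0.0], [0.995, -0.103, 0.0], [0.0, -0.001, -1.0]]
ft_force: [0.1, 0.2, -1.0]
grip_width: 0.0411
gripper_force: 30.5
[ 0.56004416 -0.04695022  0.18574868] [-0.03709644  0.0280161   0.18574868] [-0.31  0.22 13.12]
```

```bash
python3 -m crank '[3.5,0,0,1,0, 3.5,0,0,2,0, 3.5,0,0,2.5,0, 3.5,0,0,2.5,0, 3.5,0,0,2,0, 3.5,0,0,1.4,0, 3.5,0,0,0.8,0, 3.5,0,0,0.3,0]' 30
python3 -m crank '[3.5,0,0,0.1,0, 3.5,0,0,0.1,0, 3.5,0,0,0.1,0, 3.5,0,0,0.1,0, 3.5,0,0,0,0, 3.5,0,0,0,0, 3.5,0,0,0,0, 3.5,0,0,0,0]' 30
```

```text
time_s: 18.07
position: [0.5597, -0.0477, 0.0594]
tool_rot: [[0.104, 0.995, -0.002], [0.995, -0.104, 0.001], [0.0, -0.002, -1.0]]
ft_force: [0.5, -0.6, -1.2]
grip_width: 0.0411
gripper_force: 30.5
time_s: 18.73
position: [0.5605, -0.0485, 0.057]
tool_rot: [[0.105, 0.994, 0.0], [0.994, -0.105, -0.0], [-0.0, 0.0, -1.0]]
ft_force: [-0.9, 0.3, -0.1]
grip_width: 0.0409
gripper_force: 30.5
```

```bash
python3 -m crank '[3.5,0,0,0.1,0, 3.5,0,0,0.1,0, 3.5,0,0,0.05,0, 3.5,0,0,0.05,0, 3.5,0,0,0,0, 3.5,0,0,0,0, 3.5,0,0,0,0, 3.5,0,0,0,0]' 30
```

```text
time_s: 19.4
position: [0.5605, -0.0486, 0.0545]
tool_rot: [[0.105, 0.994, 0.0], [0.994, -0.105, -0.0], [-0.0, 0.0, -1.0]]
ft_force: [-2.6, 0.7, 5.9]
grip_width: 0.0409
gripper_force: 31.0
```

```bash
python3 -m crank '[4.5,0,0,0,0, 5.4,0,0,0,0, 5.4,0,0,0,0, 5.4,0,0,0,0, 5.4,0,0,-0.5,0, 5.4,0,0,-2,0, 5.4,0,0,-3,0, 5.4,0,0,-3,0]' 30
python3 -m crank '[5.4,0,0,-3,0, 5.4,0,0,-3,0, 5.4,0,-1,-3,0, 5.4,0,-2,-3,0, 5.4,0,-3,-3,0, 5.4,0,0,0,0, 5.4,0,0,0,0, 5.4,0,0,0,0]' 30
python3 e.py w6; python3 k.py | grep orange
```

```text
time_s: 20.07
position: [0.56, -0.0484, 0.1397]
tool_rot: [[0.105, 0.994, -0.002], [0.994, -0.105, 0.0], [0.0, -0.002, -1.0]]
ft_force: [-0.0, -0.1, 0.3]
grip_width: 0.0544
gripper_force: 0.0
time_s: 20.73
position: [0.5012, -0.0422, 0.288]
tool_rot: [[0.105, 0.994, -0.0], [0.994, -0.105, 0.0], [0.0, -0.0, -1.0]]
ft_force: [0.0, 0.9, -0.3]
grip_width: 0.0543
gripper_force: 0.0
orange 274.6666666666667 203.66666666666666 6
```

View pics/w6.png

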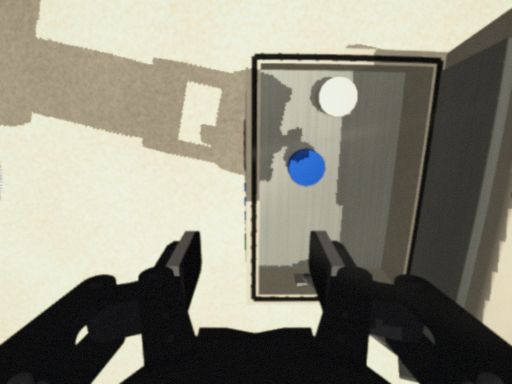

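```bash
python3 -m crank '[8.5,-2.5,-0.4,0,0, 8.5,-3.5,0,0,0, 8.5,-3.5,0,0,0, 8.5,-2.8,0,2,0, 8.5,-1,0,3,0, 8.5,0,0,3,0, 8.5,0,0,3,0, 8.5,0,0,3,0]' 30
python3 -m crank '[8.5,0,0,2.5,0, 8.5,0,0,1.3,0, 8.5,0,0,0.5,0, 8.5,0,1,0,0, 8.5,0,0.5,0,0, 8.5,0,0,0,0, 8.5,0,0,0,0, 8.5,0,0,0,0]' 30
python3 -c "
from h import *
s=env.observe();print(inv(s['position']))
A=optics.get_image('side');W=optics.get_image('wrist')
cv2.imwrite('pics/p1.png',np.hstack([cv2.resize(A['color'][120:270,180:340],(410,384)),W['color'][:,122:]])[:,:,::-1])"; python3 k.py | grep orange
```

```text
time_s: 21.55
position: [0.4832, -0.1743, 0.1459]
tool_rot: [[0.106, 0.994, -0.001], [0.994, -0.106, 0.001], [0.001, -0.002, -1.0]]
ft_force: [0.3, -0.7, -0.7]
grip_width: 0.0853
gripper_force: 0.0
time_s: 22.22
position: [0.4982, -0.1756, 0.1056]
tool_rot: [[0.105, 0.995, 0.0], [0.995, -0.105, -0.0], [-0.0, 0.0, -1.0]]
ft_force: [0.5, 0.2, 0.2]
grip_width: 0.0851
gripper_force: 0.0
[-0.08508247 -0.10643248  0.10555123]
orange 274.625 203.75 8
```

View pics/p1.png

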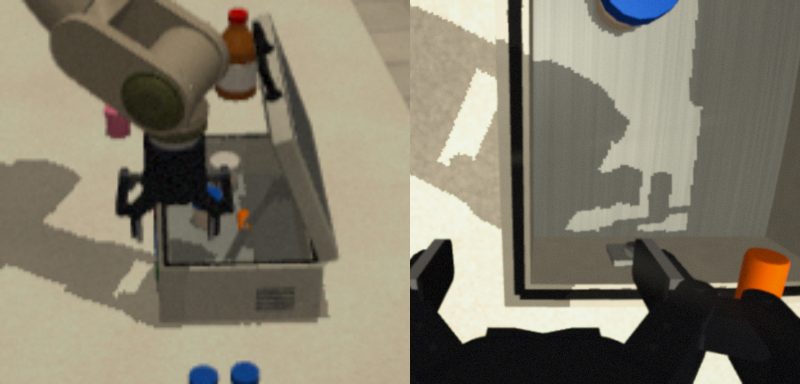

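```bash
python3 -c "
from h import *
B=optics.get_image('side')
def aty(uv,y):
    o,v=ray(B,uv);o=inv(o);v=np.array([v@UX,v@UY,v[2]]);return (o+v*(y-o[1])/v[1]).round(3)
for c,r in((225,60),(225,85),(220,110),(207,140),(207,170),(232,180),(235,210),(185,120)):
    uv=(180+c/2.5625,120+r/2.56); print(c,r,aty(uv,-.106),aty(uv,-.15))
s=env.observe();print(np.round(s['q'],1))"
```

```text
225 60 [-0.026 -0.106  0.381] [-0.029 -0.15   0.408]
225 85 [-0.025 -0.106  0.347] [-0.029 -0.15   0.375]
220 110 [-0.03  -0.106  0.312] [-0.034 -0.15   0.341]
207 140 [-0.045 -0.106  0.268] [-0.048 -0.15   0.299]
207 170 [-0.045 -0.106  0.223] [-0.048 -0.15   0.256]
232 180 [-0.013 -0.106  0.206] [-0.017 -0.15   0.24 ]
235 210 [-0.008 -0.106  0.159] [-0.013 -0.15   0.194]
185 120 [-0.072 -0.106  0.298] [-0.074 -0.15   0.328]
[-32.3  27.   88.8  -0.   64.2 -26.3]
```

```bash
python3 -m crank '[8.5,-0.7,0,0,0, 8.5,-0.7,0,0,0, 8.5,0,0.5,0,0, 8.5,0,0.5,0,0, 8.5,0,0.5,0,0, 8.5,0,0.5,0,0, 8.5,0,0.4,0,0, 8.5,0,0,0,0]' 30
python3 -m crank '[8.5,0,0.3,0,0, 8.5,0,0.3,0,0, 8.5,0,0.2,0,0, 8.5,0,0.2,0,0, 8.5,0,0,0,0, 8.5,0,0,0,0, 8.5,0,0,0,0, 8.5,0,0,0,0]' 30
python3 -c "
from h import *
s=env.observe();print(inv(s['position']))
A=optics.get_image('side');W=optics.get_image('wrist')
cv2.imwrite('pics/p2.png',np.hstack([cv2.resize(A['color'][120:270,180:340],(410,384)),W['color'][:,122:]])[:,:,::-1])"; python3 k.py | grep -v stored
```

```text
time_s: 23.13
position: [0.5213, -0.1919, 0.105]
tool_rot: [[0.104, 0.995, -0.0], [0.995, -0.104, 0.0], [0.0, -0.0, -1.0]]
ft_force: [-1.5, -0.2, -1.0]
grip_width: 0.0851
gripper_force: 0.8
time_s: 23.8
position: [0.5288, -0.1925, 0.1042]
tool_rot: [[0.105, 0.994, -0.005], [0.994, -0.105, 0.002], [0.002, -0.005, -1.0]]
ft_force: [-9.2, 0.1, -3.7]
grip_width: 0.085
gripper_force: 3.8
[-0.05286646 -0.12000862  0.10421103]
lock [275.72035529 205.76389071]
straight [277.40491626 206.31200846]
2.7 [279.58563147 207.22403601]
2.3 [282.741757   209.04738253]
2.0 [284.51064139 210.45203805]
orange nan nan 0k.py:5: RuntimeWarning: Mean of empty slice.
  ys,xs=np.nonzero(m);print("orange",xs.mean(),ys.mean(),len(xs))
  ret = ret.dtype.type(ret / rcount)
```

View pics/p2.png

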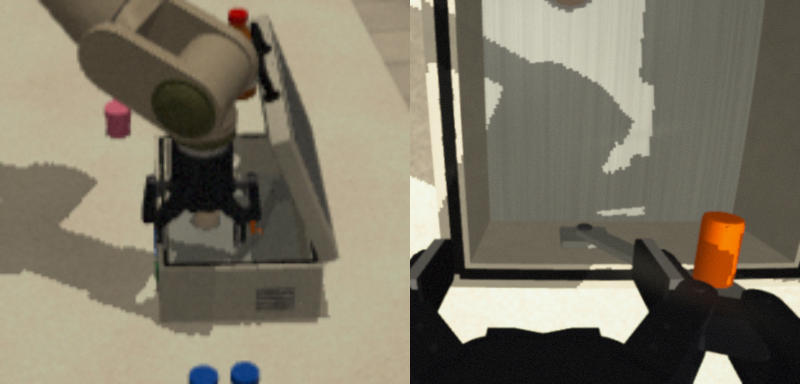

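```bash
cat > kn.py <<'E'
from h import *
W=optics.get_image("wrist");im=W["color"].astype(int)
m=((im[...,0]>130)&(im[...,1]<.6*im[...,0])&(im[...,2]<.3*im[...,0])).astype(np.uint8)
n,l,st,ce=cv2.connectedComponentsWithStats(m);i=1+np.argmax(st[1:,4]);print("orange",st[i],ce[i].round(1))
top=st[i][1]
ys,xs=np.nonzero(l==i);k=ys<top+14;c=xs[k].mean();print("end-cap",c.round(1),ys[k].mean().round(1))
import math
for ang in range(72,20,-4):
    a=math.radians(ang);x=-.025+.08*math.cos(a);z=.07+.08*math.sin(a);u=proj(W,ch(x,-.091,z))
    if abs(u[0]-c)<40: print(ang,"knee",round(x,4),round(z,4),u.round(1))
s=env.observe();print("tcp",inv(s["position"]).round(4),np.round(s["ft_force"],1))
E
python3 kn.py
```

```text
orange [ 409  213   48   75 2595] [432.8 249.3]
end-cap 435.9 220.8
72 knee -0.0003 0.1461 [401.6 220.4]
68 knee 0.005 0.1442 [413.4 218.4]
64 knee 0.0101 0.1419 [423.8 216.1]
60 knee 0.015 0.1393 [432.7 213.7]
56 knee 0.0197 0.1363 [440.3 211. ]
52 knee 0.0243 0.133 [446.5 208.2]
48 knee 0.0285 0.1295 [451.3 205.3]
44 knee 0.0325 0.1256 [454.9 202.4]
40 knee 0.0363 0.1214 [457.3 199.5]
36 knee 0.0397 0.117 [458.5 196.6]
32 knee 0.0428 0.1124 [458.7 193.7]
28 knee 0.0456 0.1076 [458.1 190.9]
24 knee 0.0481 0.1025 [456.5 188.1]
tcp [-0.0529 -0.12    0.1042] [-8.6  1.1 -2.7]
```

```bash
python3 -m crank '[8.5,0,0.2,0,0, 8.5,0,0.2,0,0, 8.5,0,0.2,0,0, 8.5,0,0.2,0,0, 8.5,0,0.2,0,0, 8.5,0,0.1,0,0, 8.5,0,0,0,0, 8.5,0,0,0,0]' 30
python3 kn.py
```

```text
time_s: 24.72
position: [0.5317, -0.1923, 0.1009]
tool_rot: [[0.106, 0.994, -0.026], [0.994, -0.106, 0.009], [0.006, -0.027, -1.0]]
ft_force: [-44.4, -1.1, -5.9]
grip_width: 0.0847
gripper_force: 21.6
orange [ 416  214   49   74 2597] [440.3 250.5]
end-cap 444.2 221.4
68 knee 0.005 0.1442 [408.6 223.8]
64 knee 0.0101 0.1419 [419.8 221.4]
60 knee 0.015 0.1393 [429.5 218.8]
56 knee 0.0197 0.1363 [437.8 216. ]
52 knee 0.0243 0.133 [444.6 213.1]
48 knee 0.0285 0.1295 [450.  210.1]
44 knee 0.0325 0.1256 [454.1 207. ]
40 knee 0.0363 0.1214 [456.9 203.9]
36 knee 0.0397 0.117 [458.5 200.8]
32 knee 0.0428 0.1124 [459.  197.7]
28 knee 0.0456 0.1076 [458.6 194.7]
24 knee 0.0481 0.1025 [457.3 191.8]
tcp [-0.05   -0.1194  0.1009] [-45.   -1.5  -6.8]
```

```bash
python3 -m crank '[8.5,0,-1,0,0, 8.5,0,-1.5,0,0, 8.5,0,-2,0,0, 8.5,-1.5,0,0,-0.11, 8.5,0,0,0,-0.11, 8.5,0,0,0,-0.11, 8.5,0,0,0,-0.11, 8.5,0,0,0,-0.08]' 30
python3 kn.py; python3 k.py | grep orange
```

```text
time_s: 25.43
position: [0.4959, -0.2048, 0.1056]
tool_rot: [[-0.408, 0.913, 0.002], [0.913, 0.408, -0.001], [-0.001, 0.001, -1.0]]
ft_force: [0.3, 0.4, 0.2]
grip_width: 0.0849
gripper_force: 0.0
orange [500 303  12  14  57] [507.  309.3]
end-cap 507.0 309.3
72 knee -0.0003 0.1461 [491.2 293.5]
68 knee 0.005 0.1442 [496.6 295.9]
64 knee 0.0101 0.1419 [500.9 297.5]
60 knee 0.015 0.1393 [504.1 298.5]
56 knee 0.0197 0.1363 [506.3 298.7]
52 knee 0.0243 0.133 [507.5 298.4]
48 knee 0.0285 0.1295 [507.9 297.5]
44 knee 0.0325 0.1256 [507.5 296.1]
40 knee 0.0363 0.1214 [506.3 294.2]
36 knee 0.0397 0.117 [504.5 292. ]
32 knee 0.0428 0.1124 [502.1 289.3]
28 knee 0.0456 0.1076 [499.1 286.4]
24 knee 0.0481 0.1025 [495.7 283.3]
tcp [-0.0844 -0.1357  0.1056] [ 0.8 -0.4  0.3]
orange nan nan 0k.py:5: RuntimeWarning: Mean of empty slice.
  ys,xs=np.nonzero(m);print("orange",xs.mean(),ys.mean(),len(xs))
  ret = ret.dtype.type(ret / rcount)
```

```bash
python3 -m crank '[8.5,-0.25,0.43,0,0, 8.5,-0.25,0.43,0,0, 8.5,-0.25,0.43,0,0, 8.5,-0.25,0.43,0,0, 8.5,-0.25,0.43,0,0, 8.5,-0.1,0.17,0,0, 8.5,-0.1,0.17,0,0, 8.5,0,0,0,0]' 30
python3 -m crank '[8.5,-0.1,0.17,0,0, 8.5,-0.1,0.17,0,0, 8.5,-0.1,0.17,0,0, 8.5,-0.1,0.17,0,0, 8.5,0,0,0,0, 8.5,0,0,0,0, 8.5,0,0,0,0, 8.5,0,0,0,0]' 30
python3 kn.py | tail -1
```

```text
time_s: 26.25
position: [0.5242, -0.2077, 0.1052]
tool_rot: [[-0.403, 0.915, 0.0], [0.915, 0.403, 0.0], [-0.0, 0.0, -1.0]]
ft_force: [-0.3, 0.8, -0.2]
grip_width: 0.0852
gripper_force: 0.0
time_s: 26.92
position: [0.5317, -0.2086, 0.1053]
tool_rot: [[-0.403, 0.915, -0.0], [0.915, 0.403, 0.0], [0.0, -0.0, -1.0]]
ft_force: [-0.0, 0.5, -0.7]
grip_width: 0.0847
gripper_force: 0.0
tcp [-0.0483 -0.1358  0.1053] [ 0.2 -0.4 -0.5]
```

```bash
python3 kn.py | head -16
python3 - <<'E'
from h import *
B=optics.get_image("side");print(find(B,"stay_knee"),find(B,"lid_handle"))
for t,(x,z) in{"1.22":(.029,.3349),"1.171":(.0175,.3311),"1.123":(.0065,.3269)}.items(): print(t,proj(B,ch(x,.0,z)))
E
```

```text
orange [423 264  39  34 821] [441.7 281.4]
end-cap 441.3 272.5
72 knee -0.0003 0.1461 [425.5 254.1]
68 knee 0.005 0.1442 [433.2 257.7]
64 knee 0.0101 0.1419 [439.7 260.5]
60 knee 0.015 0.1393 [445.1 262.6]
56 knee 0.0197 0.1363 [449.3 263.9]
52 knee 0.0243 0.133 [452.5 264.6]
48 knee 0.0285 0.1295 [454.7 264.7]
44 knee 0.0325 0.1256 [456.  264.2]
40 knee 0.0363 0.1214 [456.4 263.2]
36 knee 0.0397 0.117 [456.1 261.8]
32 knee 0.0428 0.1124 [455. 260.]
28 knee 0.0456 0.1076 [453.3 257.8]
24 knee 0.0481 0.1025 [451.  255.3]
tcp [-0.0483 -0.1358  0.1053] [0.  0.4 0.5]
[(0.6, array([294.8, 178.1])), (0.5, array([281.4, 212.6]))] [(0.88, array([293.4, 176.3]))]
1.22 [282.23962597 138.04370525]
1.171 [278.62304345 139.13583083]
1.123 [275.16542678 140.33045877]
```

```bash
python3 -m crank '[8.5,-0.1,0.17,0,0, 8.5,-0.1,0.17,0,0, 8.5,0,0,0,0, 8.5,0,0,0,0, 8.5,0,0,0,0, 8.5,0,0,0,0, 8.5,0,0,0,0, 8.5,0,0,0,0]' 30
python3 kn.py
python3 - <<'E'
from h import *
W=optics.get_image("wrist");im=W["color"].astype(int)
m=((im[...,0]>130)&(im[...,1]<.6*im[...,0])&(im[...,2]<.3*im[...,0]))
for r in range(255,320,5):
    x=np.nonzero(m[r])[0]
    if len(x): print(r,x.min(),x.max(),end="; ")
print()
for y in(-.092,-.109,-.126):
  for k in((.0049,.1442),(.0178,.1376),(.0262,.1315)): print(y,k,proj(W,ch(k[0],y,k[1])).round(1))
E
```

```text
time_s: 27.83
position: [0.5356, -0.2091, 0.1053]
tool_rot: [[-0.403, 0.915, -0.0], [0.915, 0.403, -0.0], [-0.0, -0.0, -1.0]]
ft_force: [0.6, 0.7, 0.1]
grip_width: 0.085
gripper_force: 0.0
orange [416 259  39  37 851] [435.1 277.4]
end-cap 434.0 267.6
72 knee -0.0003 0.1461 [417.5 249.3]
68 knee 0.005 0.1442 [425.5 253.1]
64 knee 0.0101 0.1419 [432.3 256. ]
60 knee 0.015 0.1393 [437.9 258.2]
56 knee 0.0197 0.1363 [442.4 259.7]
52 knee 0.0243 0.133 [445.8 260.6]
48 knee 0.0285 0.1295 [448.3 260.8]
44 knee 0.0325 0.1256 [449.7 260.4]
40 knee 0.0363 0.1214 [450.4 259.5]
36 knee 0.0397 0.117 [450.2 258.2]
32 knee 0.0428 0.1124 [449.3 256.5]
28 knee 0.0456 0.1076 [447.8 254.4]
24 knee 0.0481 0.1025 [445.7 252. ]
tcp [-0.0444 -0.1358  0.1053] [ 0.1  0.1 -1.1]
260 429 433; 265 425 442; 270 420 449; 275 417 454; 280 416 452; 285 424 448; 290 429 444; 295 432 440; 
-0.092 (0.0049, 0.1442) [423.8 255.1]
-0.092 (0.0178, 0.1376) [439.2 261.1]
-0.092 (0.0262, 0.1315) [445.6 262.6]
-0.109 (0.0049, 0.1442) [397.  288.9]
-0.109 (0.0178, 0.1376) [413.8 292.5]
-0.109 (0.0262, 0.1315) [421.5 292.2]
-0.126 (0.0049, 0.1442) [371.6 320.3]
-0.126 (0.0178, 0.1376) [389.6 321.8]
-0.126 (0.0262, 0.1315) [398.4 320. ]
```

```bash
python3 -m crank '[8.5,0.5,-0.87,0,0, 8.5,1,-1.73,0,0, 8.5,1,-1.73,0,0, 8.5,1,-1.73,0,0, 8.5,1,-1.73,-3,0, 8.5,1,-1.73,-4,0, 8.5,1,-1.73,-4,0, 8.5,0,0,0,0]' 30
python3 k.py | grep -v stored
python3 - <<'E'
from h import *
B=optics.get_image("side");print(find(B,"stay_knee"))
im=B["color"].astype(int)[195:225,260:300];m=(im[...,0]>1.6*im[...,1])&(im[...,0]>90);ys,xs=np.nonzero(m);print(xs.mean()+260,ys.mean()+195,len(xs))
E
```

```text
time_s: 28.6
position: [0.4089, -0.1961, 0.2161]
tool_rot: [[-0.403, 0.915, 0.008], [0.915, 0.403, -0.007], [-0.01, 0.004, -1.0]]
ft_force: [0.5, -0.2, 1.4]
grip_width: 0.0849
gripper_force: 0.0
lock [275.72035529 205.76389071]
straight [277.40491626 206.31200846]
2.7 [279.58563147 207.22403601]
2.3 [282.741757   209.04738253]
2.0 [284.51064139 210.45203805]
orange nan nan 0
[(0.65, array([282.8, 209.4]))]
279.875 206.625 8k.py:5: RuntimeWarning: Mean of empty slice.
  ys,xs=np.nonzero(m);print("orange",xs.mean(),ys.mean(),len(xs))
  ret = ret.dtype.type(ret / rcount)
```

```bash
python3 -m crank '[6,0,0,-2.5,0.11, 6,0,0,-3,0.11, 6,0,0,-3,0.11, 6,0,0,-3,0.11, 6,0,0,-3,0.08, 6,0,0,-3,0, 6,0,0,-2,0, 6,1.3,0,-1,0]' 30
python3 -m crank '[6,2,2.5,0,0, 6,2.5,3,0,0, 6,2.5,3,0,0, 6,2.5,3,0,0, 6,2,2.5,0,0, 6,0.5,1,0,0, 6,0,0.5,0,0, 6,0,0,0,0]' 30
cat > hb.py <<'E'
from h import *
s=env.observe();print("tcp",inv(s["position"]).round(4),np.round(s["tool_rot"],3).tolist())
W=optics.get_image("wrist");g=W["color"].max(2)
for y in(.06,.05,.04,.03,.02):
    u0=proj(W,ch(-.06,y,.332));u1=proj(W,ch(.08,y,.332));n=141
    X=np.linspace(-.06,.08,n);v=[]
    for x in X:
        c,r=proj(W,ch(x,y,.332));c,r=int(round(c)),int(round(r));v.append(g[r,c] if 0<=r<384 and 0<=c<512 else 255)
    d=X[np.array(v)<50];print(y,u0.round(),u1.round(),"dark",(d*1000).round().astype(int).tolist())
E
python3 hb.py
```

```text
time_s: 29.47
position: [0.4114, -0.1838, 0.4156]
tool_rot: [[0.106, 0.994, 0.0], [0.994, -0.106, -0.001], [-0.001, 0.0, -1.0]]
ft_force: [0.6, -0.8, -0.4]
grip_width: 0.0599
gripper_force: 0.0
time_s: 30.13
position: [0.5784, -0.0793, 0.4126]
tool_rot: [[0.104, 0.995, -0.003], [0.995, -0.104, 0.001], [0.001, -0.004, -1.0]]
ft_force: [-0.7, 0.3, -0.3]
grip_width: 0.06
gripper_force: 0.0
tcp [-0.0154 -0.0022  0.4126] [[0.104, 0.995, -0.003], [0.995, -0.104, 0.001], [0.001, -0.004, -1.0]]
0.06 [193. 113.] [388. 114.] dark [-56, -55, 11, 12, 13, 14, 15, 16, 17, 18, 19, 20, 21, 22, 23, 24, 25, 26, 27, 28, 29, 30]
0.05 [193. 128.] [387. 128.] dark [-56, -55, 8, 9, 10, 11, 12, 13, 14, 15, 16, 17, 18, 19, 20, 21, 22, 23, 24, 25, 26, 27]
0.04 [194. 141.] [385. 142.] dark [-56, -55, 9, 10, 11, 12, 13, 14, 15, 16, 17, 18]
0.03 [195. 155.] [384. 156.] dark [-55, 8, 9, 10, 11, 12, 13, 14, 15, 16, 17, 18]
0.02 [195. 168.] [382. 169.] dark [-56, -55, 8, 9, 10, 11, 12, 13, 14, 15, 16, 17, 18, 19]
```

```bash
python3 -m crank '[5,0.2,1.5,0,0, 5,0,1,1,0, 5,0,0,3,0, 5,0,0,3,0, 5,0,0,2,0, 5,0,0,1,0, 5,0,0,0.2,0, 5,0,0,0,0]' 30
python3 hb.py | head -1
python3 -m crank '[2.5,0,0,0,0, 2,0,0,0,0, 1.6,0,0,0,0, 0,0,0,0,0, 0,0,0,0,0, 0,0,0,0,0, 0,0,0,0,0, 0,0,0,0,0]' 30
python3 hb.py | head -1; python3 arc.py 1.148 0 36
```

```text
time_s: 30.85
position: [0.6019, -0.0804, 0.3121]
tool_rot: [[0.106, 0.994, -0.001], [0.994, -0.106, 0.0], [0.0, -0.001, -1.0]]
ft_force: [-0.1, 0.0, 1.0]
grip_width: 0.0499
gripper_force: 0.0
tcp [ 0.008  -0.0009  0.3121] [[0.106, 0.994, -0.001], [0.994, -0.106, 0.0], [0.0, -0.001, -1.0]]
time_s: 31.57
position: [0.6024, -0.08, 0.3133]
tool_rot: [[0.105, 0.994, 0.001], [0.994, -0.105, -0.0], [-0.0, 0.001, -1.0]]
ft_force: [-0.2, -1.2, 4.4]
grip_width: 0.011
gripper_force: 29.5
tcp [ 0.0085 -0.0004  0.3133] [[0.105, 0.994, 0.001], [0.994, -0.105, -0.0], [-0.0, 0.001, -1.0]]
[[-0.73, 0.29], [-0.72, 0.31], [-0.71, 0.34], [-0.7, 0.36], [-0.68, 0.38], [-0.67, 0.4], [-0.66, 0.42], [-0.64, 0.44], [-0.63, 0.47], [-0.61, 0.49], [-0.6, 0.5], [-0.58, 0.52], [-0.56, 0.54], [-0.55, 0.56], [-0.53, 0.58], [-0.51, 0.59], [-0.49, 0.61], [-0.47, 0.62], [-0.45, 0.64], [-0.43, 0.65], [-0.41, 0.67], [-0.39, 0.68], [-0.37, 0.69], [-0.34, 0.7], [-0.32, 0.71], [-0.3, 0.72], [-0.28, 0.73], [-0.25, 0.74], [-0.23, 0.75], [-0.2, 0.76], [-0.18, 0.76], [-0.16, 0.77], [-0.13, 0.77], [-0.11, 0.78], [-0.08, 0.78], [-0.06, 0.78]]
```

```bash
python3 -m crank '[0,0,-0.3,0.13,0, 0,0,-0.72,0.31,0, 0,0,-0.71,0.34,0, 0,0,-0.70,0.36,0, 0,0,-0.68,0.38,0, 0,0,-0.67,0.40,0, 0,0,-0.66,0.42,0, 0,0,-0.64,0.44,0]' 30
python3 -m crank '[0,0,-0.63,0.47,0, 0,0,-0.61,0.49,0, 0,0,-0.60,0.50,0, 0,0,-0.58,0.52,0, 0,0,-0.56,0.54,0, 0,0,-0.55,0.56,0, 0,0,-0.53,0.58,0, 0,0,-0.51,0.59,0]' 30
python3 hb.py | head -1
```

```text
time_s: 32.28
position: [0.5517, -0.0744, 0.2847]
tool_rot: [[0.105, 0.995, 0.0], [0.995, -0.105, 0.0], [0.0, 0.0, -1.0]]
ft_force: [0.4, 0.2, 0.5]
grip_width: 0.0107
gripper_force: 30.3
time_s: 32.95
position: [0.506, -0.0694, 0.242]
tool_rot: [[0.105, 0.995, -0.0], [0.995, -0.105, 0.001], [0.001, -0.0, -1.0]]
ft_force: [1.0, 0.9, -0.0]
grip_width: 0.0105
gripper_force: 30.8
tcp [-0.0884  0.      0.242 ] [[0.105, 0.995, -0.0], [0.995, -0.105, 0.001], [0.001, -0.0, -1.0]]
```

```bash
python3 -m crank '[0,0,-0.49,0.61,0, 0,0,-0.47,0.62,0, 0,0,-0.45,0.64,0, 0,0,-0.43,0.65,0, 0,0,-0.41,0.67,0, 0,0,-0.39,0.68,0, 0,0,-0.37,0.69,0, 0,0,-0.34,0.70,0]' 30
python3 -m crank '[0,0,-0.32,0.71,0, 0,0,-0.30,0.72,0, 0,0,-0.28,0.73,0, 0,0,-0.25,0.74,0, 0,0,-0.23,0.75,0, 0,0,-0.20,0.76,0, 0,0,-0.18,0.76,0, 0,0,-0.16,0.77,0]' 30
python3 hb.py | head -1
```

```text
time_s: 33.67
position: [0.4724, -0.0657, 0.1891]
tool_rot: [[0.105, 0.994, -0.001], [0.994, -0.105, 0.001], [0.001, -0.001, -1.0]]
ft_force: [-0.7, 5.6, 0.7]
grip_width: 0.0107
gripper_force: 31.7
time_s: 34.33
position: [0.4528, -0.0636, 0.1295]
tool_rot: [[0.105, 0.994, -0.002], [0.994, -0.105, 0.001], [0.001, -0.002, -1.0]]
ft_force: [-1.8, 5.7, -0.2]
grip_width: 0.0108
gripper_force: 32.6
tcp [-0.142   0.0003  0.1295] [[0.105, 0.994, -0.002], [0.994, -0.105, 0.001], [0.001, -0.002, -1.0]]
```

```bash
python3 -m crank '[0,0,-0.09,0.5,0, 0,0,-0.08,0.5,0, 0,0,-0.06,0.5,0, 0,0,-0.05,0.4,0, 0,0,-0.04,0.35,0, 0,0,-0.02,0.3,0, 0,0,-0.01,0.2,0, 0,0,0,0,0]' 30
python3 -m crank '[0,0,-0.01,0.15,0, 0,0,0,0.1,0, 0,0,0,0.1,0, 0,0,0,0.1,0, 0,0,0,0,0, 0,0,0,0,0, 0,0,0,0,0, 0,0,0,0,0]' 30
```

```text
time_s: 35.05
position: [0.4489, -0.0631, 0.102]
tool_rot: [[0.105, 0.994, -0.004], [0.994, -0.105, 0.002], [0.001, -0.004, -1.0]]
ft_force: [-4.0, 5.2, -1.7]
grip_width: 0.0108
gripper_force: 32.8
time_s: 35.72
position: [0.4485, -0.0631, 0.0976]
tool_rot: [[0.105, 0.994, -0.005], [0.995, -0.105, 0.002], [0.001, -0.005, -1.0]]
ft_force: [-4.4, 5.3, -1.9]
grip_width: 0.011
gripper_force: 33.0
```

```bash
python3 -m crank '[0,0,0,0.1,0, 0,0,0,0.1,0, 0,0,0,0.1,0, 0,0,0,0,0, 0,0,0,0,0, 0,0,0,0,0, 0,0,0,0,0, 0,0,0,0,0]' 30
python3 -m crank '[0,0,0,0.1,0, 0,0,0,0.1,0, 0,0,0,0.1,0, 0,0,0,0,0, 0,0,0,0,0, 0,0,0,0,0, 0,0,0,0,0, 0,0,0,0,0]' 30
```

```text
time_s: 36.38
position: [0.4483, -0.063, 0.0945]
tool_rot: [[0.105, 0.994, -0.005], [0.995, -0.105, 0.002], [0.001, -0.005, -1.0]]
ft_force: [-6.6, 5.5, -1.5]
grip_width: 0.0109
gripper_force: 33.0
time_s: 37.05
position: [0.4483, -0.063, 0.0932]
tool_rot: [[0.104, 0.995, -0.004], [0.995, -0.104, 0.001], [0.001, -0.004, -1.0]]
ft_force: [-13.5, 6.9, 18.6]
grip_width: 0.0108
gripper_force: 35.1
```

```bash
python3 -m crank '[0,0,0,-0.1,0, 3.4,0,0,0,0, 3.4,0,0,0,0, 3.4,0,0,0,0, 3.4,0,0,-0.5,0, 3.4,0,0,-2,0, 3.4,0,0,-3,0, 3.4,0,0,-4,0]' 30
python3 -m crank '[3.4,0,0,-4,0, 3.4,0,0,-4,0, 3.4,0,-1,-3,0, 3.4,0,0,0,0, 3.4,0,0,0,0, 3.4,0,0,0,0, 3.4,0,0,0,0, 3.4,0,0,0,0]' 30
cat > z.py <<'E'
from h import *
W=optics.get_image("wrist");g=W["color"].max(2)
for z in(.114,):
  for y in(.05,.03,.0):
    X=np.linspace(-.175,-.115,61);v=[g[tuple(np.clip(np.round(proj(W,ch(x,y,z))[::-1]).astype(int),0,[383,511]))] for x in X]
    print(y,(X[np.array(v)<60]*1000).round().astype(int).tolist())
A=optics.get_image("scene");B=optics.get_image("side")
for n,p in(("A",A),("B",B)):
  for q in("incubator","lid_handle","pot_center","stored_pot_center","reagent","tube_rack","stay_knee"): print(n,q,find(p,q,2))
print(proj(A,ch(-.145,0,.114)),proj(B,ch(-.145,0,.114)))
for n,p in(("scene",A),("side",B)):
  im=p["color"].max(2);u=proj(p,ch(-.145,0,.114));c,r=np.round(u).astype(int);print(n,"column brightness rows",r-6,im[r-6:r+7,c].tolist())
E
python3 z.py
```

```text
time_s: 37.72
position: [0.4495, -0.0637, 0.1885]
tool_rot: [[0.105, 0.994, -0.004], [0.994, -0.105, 0.001], [0.001, -0.004, -1.0]]
ft_force: [0.0, 0.1, -0.1]
grip_width: 0.0342
gripper_force: 0.0
time_s: 38.38
position: [0.4403, -0.0628, 0.2974]
tool_rot: [[0.105, 0.994, -0.002], [0.994, -0.105, 0.001], [0.001, -0.002, -1.0]]
ft_force: [-0.0, 0.0, 0.4]
grip_width: 0.0333
gripper_force: 0.0
0.05 [-152, -151, -150, -149, -148, -147, -146, -145, -144, -143, -142, -141, -117, -116, -115]
0.03 [-152, -151, -150, -149, -148, -147, -146, -145, -144, -143, -142, -118, -117, -116, -115]
0.0 [-152, -151, -150, -149, -148, -147, -146, -145, -144, -143, -115]
A incubator [(0.96, array([248.8, 210. ]))]
A lid_handle [(0.88, array([252.2, 195. ]))]
A pot_center [(0.58, array([356.4, 245. ]))]
A stored_pot_center []
A reagent [(0.56, array([338.1, 298.3])), (0.56, array([188.5, 163.1]))]
A tube_rack [(0.6, array([190.2, 158.2]))]
A stay_knee []
B incubator [(0.86, array([269.3, 204.1]))]
B lid_handle [(0.88, array([270.8, 195.6]))]
B pot_center []
B stored_pot_center [(0.65, array([269.9, 294. ]))]
B reagent [(0.81, array([272.8, 142.3]))]
B tube_rack [(0.82, array([270.2, 297.5]))]
B stay_knee []
[282.02223868 179.1776758 ] [229.76111974 194.16676441]
scene column brightness rows 173 [181, 176, 158, 120, 69, 31, 47, 95, 143, 171, 181, 181, 176]
side column brightness rows 188 [19, 19, 24, 16, 12, 20, 22, 20, 23, 20, 25, 22, 17]
```

Run:
```python
from h import *
A=optics.get_image("scene")["color"].astype(int);O=cv2.imread("pics/scene.png")[:,:,::-1].astype(int)
d=np.abs(A-O).max(2)
print("lid region >40:",(d[160:255,190:305]>40).sum(),"rack",(d[130:185,165:218]>40).sum(),"bottle",(d[262:322,318:358]>40).sum(),"pink",(d[233:260,346:366]>40).sum(),"pot spot",(d[248:272,372:392]>40).sum())
ys,xs=np.nonzero(d[160:255,190:305]>40);print(sorted(zip(xs+190,ys+160))[:40])
print("col280 now/then",A[172:186,280].max(1),O[172:186,280].max(1))
```

```text
lid region >40: 4 rack 0 bottle 0 pink 0 pot spot 336
[(np.int64(303), np.int64(199)), (np.int64(304), np.int64(198)), (np.int64(304), np.int64(199)), (np.int64(304), np.int64(200))]
col280 now/then [181 177 156 109  55  27  62 113 156 177 182 179 170 158] [174 169 148 105  54  28  59 108 149 168 172 171 167 160]
```

Lid is pixel-identical to its shut state at the start; other things have not moved.

```bash
python3 -c "
from rig import env
print(env.close_job())"
```

```text
the job is handed in; nothing more can be done
None
```

The job is handed in at about 39 s on the robot's clock: the blue-capped pot stands on the warm plate about 80 mm from the white-capped one, and the scene camera shows the lid shut just as at the start, with the bottle and rack unmoved. Two slips: my first push on the stay jammed at about 44 N on the wrist sensor, most likely the fingers against its upper bar rather than the gripper's body (40 N limit), and I viewed 11 pictures instead of 10.

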